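# Shut the food box and snap its two catches

### The arm

A 6-joint arm with a two-finger parallel gripper is mounted at the origin on a cart in front of the work surface, level with it; the furniture and walls round the work are solid. World frame = base frame: x ahead of the robot, y to its left, z up, the work surface at z = 0. Lengths are in m, angles in rad, forces in N, time in s.
With the tool pointing down it reaches from about 0.3 to 0.775 m from the base axis. Payload 14.6 kg.
Tool frame: the origin (TCP) lies at the very end of the fingers, on their centre line; the grasp point (between the pads) lies 19 mm behind it; z points along the fingers, y is the line along which they close (so a half turn about z gives the same grasp; the last joint's range is limited). The gripper opens to 94 mm and grips with 3 to 60 N. Pads are 16 mm wide; open, the fingers measure 119 mm over their backs; the gripper's body (75 mm by 177 mm) begins 78 mm behind the grasp point.
Start: joints at [-1.29, 0.3, 1.521, -0, 1.321, -0.067], TCP at [0.187, -0.517, 0.205] pointing down, gripper open.
Joint ranges: [-3.03, 3.03], [-0.79, 2.21], [0.23, 2.52], [-1.04, 4.18], [0, 3.07], [-2.55, 2.55]. Speed limits (rad/s): [2.22, 2.22, 2.57, 3.14, 3.14, 3.14].

### API

Orientations are given as [roll, pitch, yaw] about the fixed x, y, z axes, in that order (R = Rz(yaw) Ry(pitch) Rx(roll)).
In Python, from station import ctrl gives the robot as it stands.
- The arm moves only by the shell command python3 -m pendant 'ROWS' [OPENING] [FORCE]. ROWS is JSON, a list of rows, each a list of 2 entries, a list of its own where there are three numbers: the shift along the world's x, y, z in cm, then the turn about the world's z in rad. A call has 1 to 20 rows; each row shifts and turns the commanded pose from where the row before left it; what a row does not reach is not made up. A row lasts 1/12 s, in which the tool goes at most 41.7 mm and 7.16 degrees, less where a joint would pass 70% of its speed; a pose out of reach is approached as far as the arm can. A call is refused whole if a number of a shift passes 4.17 or a number of a turn 0.125, either way. A call with a gripper value outside its range is refused whole. OPENING is the opening, from 0 (shut) to 1 (fully open), set as the call begins (- or left out, the last holds). The fingers move at their own pace and stop on an object; FORCE is the grip in N (left out, the last holds). Time passes only in rows, so rows that do not move let the fingers close. It gives the time, the measured TCP pose, the force, the opening and the grip force at its end, in the units of the state.
- ctrl.get_obs(): the state, without advancing time (a new reading comes with each control period).
- ctrl.camera(name): name is "scene" or "side" or "wrist"; returns a dict with "color" (384x512x3 uint8, red, green, blue), "intrinsics" (3x3 intrinsics, pixels), "k1" (the pictures are not rectified: a ray, as slopes to the right and down, at radius r is drawn at 1 + k1 r^2 times it, then the intrinsics apply), "camera_from_world" (4x4, takes a point from world to camera coordinates). Camera axes: x right, y down, z forward; pixel columns grow to the right and rows downward; lengths in m; the calibration is good to about 2 mm. A picture is of the moment at which its call begins. There is no depth.
- ctrl.hand_in(): hands the job in; it is judged then, once.
The state is a dict: "time_s": time; "qpos": joint angles; "joint_vel": joint speeds; "tau": joint torques, N m; "ee_pos": TCP position; "eef_rot": TCP orientation; "force": force on the tool from outside, world axes, zero at the start; "moment": the same for the moment, N m; "grip_width": finger opening in m; "grip_force": force on a finger pad.
Only numpy, scipy, OpenCV 4.12 (cv2) and the standard library are available. Lean on these libraries where they do the work, as an engineer would, in place of code of your own. Each camera call takes 0.05 s, during which the arm holds its last target. There are 200 camera calls.

### The job

Close up the food box with the butter in it, using only the fingertips and grasping or lifting nothing: push the open lid down until it is fully shut, and only then push the steel catch at each end of its front edge down past its centre so that both snap over and stay closed. Leave the butter in the box and do not disturb the things standing round it; finish clear of everything.

Things in the scene. Friction and masses are not known exactly. Their poses are not given: they have to be found in the camera images.
- food_box: white food box, open at the top, 150 (x) by 250 (y) by 85 mm high, walls 4 mm; stands firmly and does not slide. Origin: centre of its underside; its -x side is the front (toward the robot), z up
- lid (a joint): angle of the flat light wooden lid (155 mm from hinge to front edge, 260 mm wide, 7 mm thick, with a raised panel of 2 mm in the middle) hinged at the box's upper back edge: 0 = shut, grows as it opens; starts between 0.45 and 0.8. A stiff hinge: it stays where it is left and closes with 1 to 5 N pushed near its front edge
- lid_hinge (a point): point on the lid's hinge axis (which runs along the box's y), half-way along it, level with the lid's underside; 75 mm behind the box's middle, 85.5 mm above its underside. Its axes turn with the lid: x along the lid away from its front edge, z out of the lid's top
- lid_front (a point): middle of the upper front edge of the lid (moves with the lid), 155 mm from the hinge; the clear stretch of the lid between the catches is 114 mm wide
- catch_left (a joint): steel catch at the left end of the lid's front edge (seen from the robot), 36 mm wide, 3.5 mm thick, turning about a pin along the box's y. 0 = open: sticks out toward the robot, 15 degrees above the lid's plane; grows as it turns down; 1.83 = closed, hanging straight down. An over-centre spring drives it to 0 while below 0.70 (25 degrees below the lid's plane), beyond that to 1.83
- catch_left_pivot (a point): middle of the left catch's hinge pin, 5 mm ahead of the lid's front edge, 75 mm to the left of its middle; with the lid shut 89 mm above the worktop
- catch_left_tip (a point): middle of the free end of the left catch, 47 mm from its pin (the metal ends at 49 mm). Pushed down 28 mm out from the pin, the catch takes 4 to 6 N to start, and snaps over once a fingertip there is some 15 to 25 mm below the pin
- catch_right (a joint): steel catch at the right end of the lid's front edge (seen from the robot), 36 mm wide, 3.5 mm thick, turning about a pin along the box's y. 0 = open: sticks out toward the robot, 15 degrees above the lid's plane; grows as it turns down; 1.83 = closed, hanging straight down. An over-centre spring drives it to 0 while below 0.70 (25 degrees below the lid's plane), beyond that to 1.83
- catch_right_pivot (a point): middle of the right catch's hinge pin, 5 mm ahead of the lid's front edge, 75 mm to the right of its middle; with the lid shut 89 mm above the worktop
- catch_right_tip (a point): middle of the free end of the right catch, 47 mm from its pin (the metal ends at 49 mm). Pushed down 28 mm out from the pin, the catch takes 4 to 6 N to start, and snaps over once a fingertip there is some 15 to 25 mm below the pin
- butter_mid (a point): centre of the loose pack of butter, 73 x 102 x 37 mm, lying in the box; it stays there
- salt_shaker: salt shaker, 44 mm across, 90 mm high, standing to the right of the box; origin at the centre of its underside. Not to be disturbed
- jam_jar: jam jar, 58 mm across, 100 mm high, standing to the left of the box; origin at the centre of its underside. Not to be disturbed
- table_spoon: table spoon, 191 mm long, 13 mm high, lying in front of the box; origin at its middle on the worktop. Not to be disturbed
- keys: bunch of keys, 84 x 118 x 8 mm, lying at the right front; origin at its middle on the worktop. Not to be disturbed
Mind the look-alikes: they are no part of the job. Of the things that look like the part that bears butter_mid, the larger one is meant.

How it is judged:
By the outcome, as a careful person would: the job done as asked, in the order asked, and still so for the second after the job is handed in, with the robot touching nothing.
It also fails if it takes over 45 s, if anything falls off the work surface, if the arm or the gripper's body presses on something with over 40 N, if the wrist force passes 120 N, or if a joint passes its speed limit or range.

## Working session

There is one attempt and no reset: what is moved stays moved. The work goes in short steps, Python scripts to look and compute and a shell command to move; the robot and the scene stay as the last step left them, time stands still between calls to the robot, and variables do not carry over. Pictures are saved under pics/ and viewed, at most 10 in all, crops included, and the job is handed in when it is done.

```bash
mkdir -p pics; cat > h.py <<'E'
import numpy as np, cv2, json
from station import ctrl
def snap(n,f):
    c=ctrl.camera(n); cv2.imwrite(f"pics/{f}.png",c["color"][:,:,::-1])
    np.savez(f"pics/{f}.npz",K=c["intrinsics"],k1=c["k1"],T=c["camera_from_world"])
    return c
def ld(f):
    d=np.load(f"pics/{f}.npz"); return d["K"],float(d["k1"]),d["T"]
def proj(f,P):
    K,k1,T=ld(f); p=np.atleast_2d(P)@T[:3,:3].T+T[:3,3]
    s=p[:,:2]/p[:,2:]; s=s*(1+k1*(s**2).sum(1,keepdims=True))
    return s*[K[0,0],K[1,1]]+[K[0,2],K[1,2]]
def ray(f,uv):
    K,k1,T=ld(f); s0=(np.array(uv,float)-K[:2,2])/[K[0,0],K[1,1]]; s=s0
    for _ in range(20): s=s0/(1+k1*(s@s))
    R=T[:3,:3]; return -R.T@T[:3,3], R.T@np.r_[s,1]
def onz(f,uv,z):
    o,d=ray(f,uv); return o+d*(z-o[2])/d[2]
E
python3 - <<'E'
from h import *
a=snap("scene","s0");b=snap("side","d0")
im=np.hstack([a["color"],b["color"]])[:,:,::-1]
cv2.imwrite("pics/both.png",cv2.resize(im,(800,300),interpolation=cv2.INTER_AREA))
cv2.imwrite("pics/s0b.png",cv2.resize(a["color"][:,:,::-1],(800,600)))
cv2.imwrite("pics/d0b.png",cv2.resize(b["color"][:,:,::-1],(800,600)))
for n in("s0","d0"):
    K,k,T=ld(n);print(n,K[0,0],k,-T[:3,:3].T@T[:3,3],T[2,:3])
o=ctrl.get_obs();print(o["time_s"],o["ee_pos"],o["eef_rot"],o["force"],o["grip_width"])
E
```

```text
s0 375.4251114214986 -0.07699399705356232 [ 0.67185001 -0.4771942   0.76017295] [-0.16621896  0.573045   -0.8024903 ]
d0 379.33026425622336 -0.05773787145865107 [0.11849311 0.19046277 0.8925384 ] [ 0.46198449 -0.19531102 -0.86511499]
0.1 [ 0.1874069  -0.51684546  0.20495793] [-3.14058232e+00 -7.86702615e-05  3.47788057e-01] [ 0.64103735 -0.15436425 -0.09448594] 0.09409574346764307
```

View pics/s0b.png

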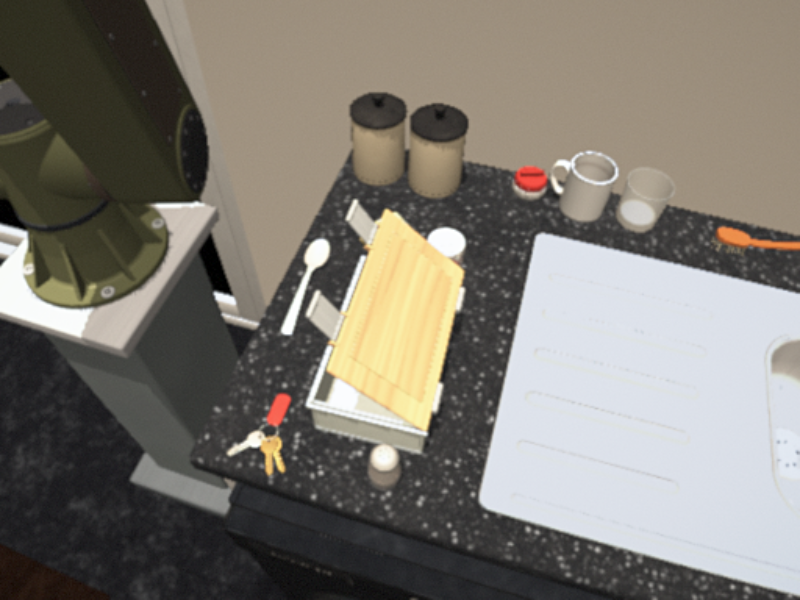

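View pics/d0b.png

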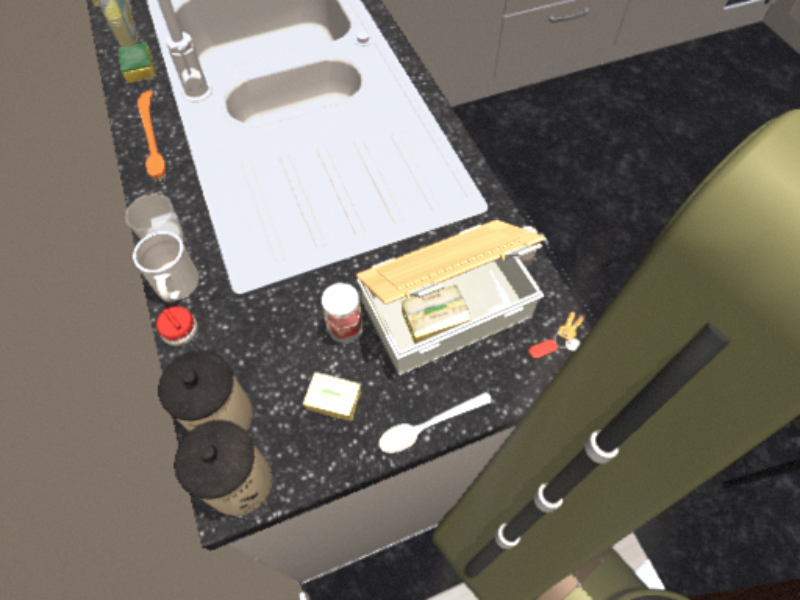

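The scene view (800-px scale) shows the only box with the lid open: its near rim corner is at (312,404), the lid's front edge runs from (331,368) to (390,211), and the catches are at (325,318) and (362,222). The side view shows two butter packs: a larger one in the box at (437,312), which is the one meant because it is bigger and lies under this lid, and a small look-alike on the worktop at (332,396). Next I fit the box pose and lid angle.

```bash
cat >> h.py <<'E'
def pts(x,y,w,a):
    d=np.array([-np.cos(a),0,np.sin(a)]);n=np.array([np.sin(a),0,np.cos(a)]);h=np.array([.075,0,.0855]);Y=np.array([0,1,0])
    B={}
    for s,k in((1,"l"),(-1,"r")):
        B["rf"+k]=np.array([-.075,.125*s,.085]);B["rb"+k]=np.array([.075,.125*s,.085]);B["bf"+k]=np.array([-.075,.125*s,0]);B["bb"+k]=np.array([.075,.125*s,0])
        B["lf"+k]=h+.155*d+.007*n+.13*s*Y;B["lb"+k]=h+.007*n+.13*s*Y
        p=h+.160*d+.0035*n+.075*s*Y;B["cp"+k]=p
        t=np.radians(15);B["ct"+k]=p+.047*(np.cos(t)*d+np.sin(t)*n)
    B["lf"]=h+.155*d+.007*n;B["h"]=h
    R=np.array([[np.cos(w),-np.sin(w),0],[np.sin(w),np.cos(w),0],[0,0,1]])
    return {k:R@v+[x,y,0] for k,v in B.items()}
E
python3 - <<'E'
from h import *
from scipy.optimize import least_squares
ob={"s0":{"rfr":(312,404),"bfr":(316,428),"lfr":(331,369),"lfl":(389,211),"lbl":(465,265),"lbr":(424,428),"bbr":(424,447)},
"d0":{"rfl":(398,358),"rfr":(541,293),"bfl":(404,373),"lfl":(386,300),"lfr":(546,241)}}
def res(p):
    B=pts(*p);return np.concatenate([(proj(n,B[k])[0]*1.5625-v) for n in ob for k,v in ob[n].items()])
r=least_squares(res,[.5,-.1,0,.6],loss="soft_l1",f_scale=4);print(r.x)
i=0
for n in ob:
    for k in ob[n]: print(n,k,res(r.x)[i:i+2].round(1));i+=2
B=pts(*r.x)
for k in("cpl","cpr","ctl","ctr","lf"):print(k,B[k].round(3),(proj("s0",B[k])[0]*1.5625).round())
for k,n,uv,z in(("salt","s0",(385,455),.08),("jam","d0",(342,297),.1),("spoon0","d0",(392,440),.006),("spoon1","d0",(490,398),.006),("keyR","d0",(543,349),.004),("key","d0",(572,327),.004),("smallbutter","d0",(332,393),.03),("can1","d0",(198,385),.15)):
    print(k,onz(n,np.array(uv)/1.5625,z).round(3))
np.save("box.npy",r.x)
for n in("s0","d0"):
    im=cv2.resize(cv2.imread(f"pics/{n}.png"),(800,600))
    for k,P in B.items(): 
        u=proj(n,P)[0]*1.5625;cv2.circle(im,tuple(int(v) for v in u),2,(255,0,255),-1)
    c=im[180:480,200:600];cv2.imwrite(f"pics/{n}o.png",c)
cv2.imwrite("pics/ov.png",np.vstack([cv2.imread("pics/s0o.png"),cv2.imread("pics/d0o.png")]))
E
```

```text
[ 0.548355   -0.05868342  0.06721571  0.69470046]
s0 rfr [-2.7 -2.2]
s0 bfr [-0.3  1.2]
s0 lfr [-2.3  1.2]
s0 lfl [-4.8 -3.9]
s0 lbl [-2.3  4.2]
s0 lbr [4.7 2.3]
s0 bbr [-2.   6.5]
d0 rfl [-0.5 -3.5]
d0 rfr [-2.1 -2. ]
d0 bfl [-5.9  3.5]
d0 lfl [-4.1  2.5]
d0 lfr [-3.4 -6.6]
cpl [0.498 0.013 0.191] [370. 235.]
cpr [ 0.508 -0.137  0.191] [337. 328.]
ctl [0.471 0.011 0.229] [348. 211.]
ctr [ 0.481 -0.138  0.229] [312. 305.]
lf [ 0.509 -0.061  0.19 ] [359. 280.]
salt [ 0.594 -0.225  0.08 ]
jam [0.582 0.106 0.1  ]
spoon0 [0.37  0.109 0.006]
spoon1 [ 0.373 -0.059  0.006]
keyR [ 0.417 -0.179  0.004]
key [ 0.434 -0.244  0.004]
smallbutter [0.467 0.17  0.03 ]
can1 [0.497 0.336 0.15 ]
```

View pics/ov.png

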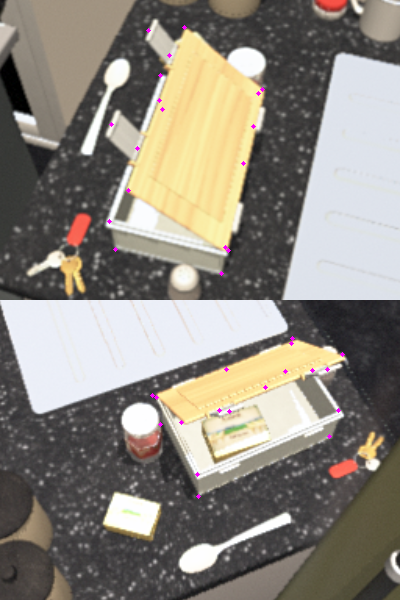

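Residuals are under about 5 mm, which is enough to set out. The overlay crop agrees with the box, the lid and the larger butter pack inside. I'll close the fingers and go above the lid's front edge.

```bash
python3 -m pendant '[[[2.1,2.85,0.5],-0.0175],[[2.1,2.85,0.5],-0.0175],[[2.1,2.85,0.5],-0.0175],[[2.1,2.85,0.5],-0.0175],[[2.1,2.85,0.5],-0.0175],[[2.1,2.85,0.5],-0.0175],[[2.1,2.85,0.5],-0.0175],[[2.1,2.85,0.5],-0.0175],[[2.1,2.85,0],-0.0175],[[2.1,2.85,0],-0.0175],[[2.1,2.85,0],-0.0175],[[2.1,2.85,0],-0.0175],[[2.1,2.85,0],-0.0175],[[2.1,2.85,0],-0.0175],[[2.1,2.85,0],-0.0175],[[2.1,2.85,0],-0.0175],[[0,0,0],0]]' 0 10; python3 - <<'E'
from h import *
a=snap("scene","s1");b=snap("side","d1")
v=np.vstack([cv2.resize(cv2.imread(f"pics/{n}.png"),(800,600))[100:400,200:600] for n in("s1","d1")])
cv2.imwrite("pics/v1.png",v);print(ctrl.get_obs())
E
```

```text
time_s: 1.52
ee_pos: [0.5254, -0.057, 0.2447]
eef_rot: [-3.141, 0.001, 0.07]
force: [-0.0, 0.5, -0.1]
grip_width: 0.0004
grip_force: 0.0
{'time_s': 1.6167, 'qpos': array([-1.84104200e-01,  2.20780239e-01,  1.52840354e+00, -1.30929326e-04,
        1.39369066e+00,  1.31669071e+00]), 'joint_vel': array([-0.04260149, -0.02201435,  0.01858691, -0.00235577,  0.00118409,
       -0.01466942]), 'tau': array([  2.35569499, -48.59156728, -37.05933809,   0.1599651 ,
        -0.08770823,   0.36449544]), 'ee_pos': array([ 0.52350034, -0.06028881,  0.24481193]), 'eef_rot': array([-3.14139515e+00,  1.27301652e-03,  7.00246978e-02]), 'force': array([-0.30512288, -0.16889125,  0.42498349]), 'moment': array([ 0.0014617 ,  0.01761971, -0.04014367]), 'grip_force': 0.0, 'grip_width': 0.0004439047818480953}
```

View pics/v1.png

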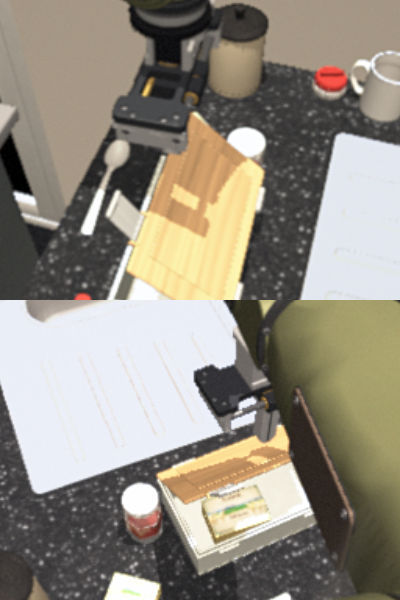

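```bash
python3 - <<'E'
from h import *
p=ctrl.get_obs()["ee_pos"]
for n in("s1","d1"): print(n,[(proj(n,p+[0,0,h])[0]*1.5625-[200,100]).round() for h in(0,.05,.1)])
d=np.load("box.npy");B=pts(*d);print((proj("d1",B["lf"])[0]*1.5625-[200,100]),(proj("s1",B["lf"])[0]*1.5625-[200,100]))
E
```

```text
s1 [array([170., 153.]), array([169., 123.]), array([168.,  89.])]
d1 [array([263., 137.]), array([267., 114.]), array([270.,  88.])]
[265.28516771 167.17475873] [159.2763945  180.10456973]
```

Fingertips are where expected, over the lid's front edge. I'll descend onto the lid and follow its arc.

```bash
python3 -m pendant '[[[0,0,-2],0],[[0,0,-2],0],[[0,0,-1.5],0],[[-0.2,0,-0.6],0],[[-0.3,0,-0.6],0],[[-0.4,0,-0.6],0]]'; python3 -m pendant '[[[-0.4,0,-0.6],0],[[-0.4,0,-0.6],0],[[-0.3,0,-0.6],0],[[-0.3,0,-0.6],0],[[-0.2,0,-0.6],0],[[-0.2,0,-0.6],0]]'
```

```text
time_s: 2.12
ee_pos: [0.5143, -0.0618, 0.1728]
eef_rot: [3.141, -0.001, 0.067]
force: [0.6, 0.0, 1.7]
grip_width: 0.0005
grip_force: 0.6
time_s: 2.62
ee_pos: [0.4962, -0.061, 0.1359]
eef_rot: [-3.141, 0.0, 0.068]
force: [-0.4, -1.3, 0.5]
grip_width: 0.0004
grip_force: 0.5
```

```bash
python3 -m pendant '[[[-0.1,0,-0.6],0],[[-0.1,0,-0.6],0],[[-0.1,0,-0.6],0],[[0,0,-0.6],0]]';python3 -m pendant '[[[0,0,-0.6],0],[[0,0,-0.4],0],[[0,0,-0.2],0]]'; python3 - <<'E'
from h import *
a=snap("scene","s2");b=snap("side","d2")
v=np.vstack([cv2.resize(cv2.imread(f"pics/{n}.png"),(800,600))[100:400,200:600] for n in("s2","d2")])
cv2.imwrite("pics/v2.png",v);print(ctrl.get_obs()["force"])
E
```

```text
time_s: 2.95
ee_pos: [0.4933, -0.061, 0.1118]
eef_rot: [-3.141, 0.0, 0.068]
force: [-1.7, -0.5, 1.1]
grip_width: 0.0002
grip_force: 0.4
time_s: 3.2
ee_pos: [0.4933, -0.061, 0.0997]
eef_rot: [-3.141, 0.001, 0.068]
force: [-0.6, -0.4, 0.8]
grip_width: 0.0005
grip_force: 0.4
[-0.33373197  0.27233058  0.15877953]
```

View pics/v2.png

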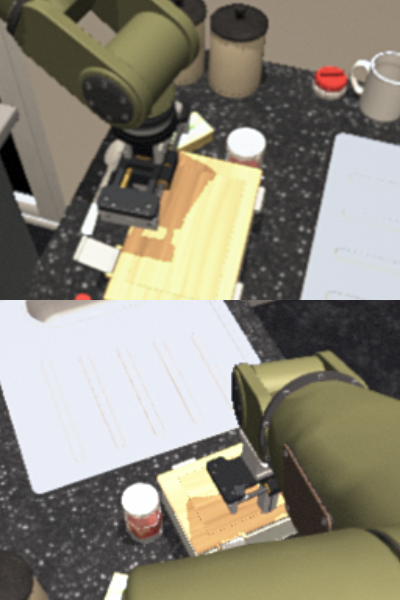

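The lid follows and is almost flat (front-right corner at about (105,300) in the crop). I'll press in small steps until the force rises.

```bash
python3 -m pendant '[[[0,0,-0.3],0],[[0,0,-0.2],0],[[0,0,0],0]]';python3 -m pendant '[[[0,0,-0.15],0],[[0,0,-0.1],0],[[0,0,0],0]]'
```

```text
time_s: 3.55
ee_pos: [0.4934, -0.0611, 0.0952]
eef_rot: [-3.142, 0.0, 0.068]
force: [0.0, 0.0, 0.5]
grip_width: 0.0005
grip_force: 0.0
time_s: 3.8
ee_pos: [0.4935, -0.0611, 0.0929]
eef_rot: [3.142, -0.0, 0.068]
force: [-0.3, -0.2, -0.1]
grip_width: 0.0004
grip_force: 0.0
```

```bash
python3 -m pendant '[[[0,0,-0.1],0],[[0,0,0],0]]';python3 -m pendant '[[[0,0,-0.1],0],[[0,0,0],0]]';python3 -m pendant '[[[0,0,-0.1],0],[[0,0,0],0]]'
```

```text
time_s: 3.97
ee_pos: [0.4936, -0.0611, 0.0927]
eef_rot: [3.141, -0.0, 0.068]
force: [-3.9, 1.1, 9.3]
grip_width: 0.0002
grip_force: 4.5
time_s: 4.13
ee_pos: [0.4937, -0.0611, 0.0925]
eef_rot: [3.141, -0.001, 0.068]
force: [-8.5, 1.7, 20.5]
grip_width: 0.0006
grip_force: 10.2
time_s: 4.3
ee_pos: [0.4938, -0.0611, 0.0924]
eef_rot: [3.141, -0.001, 0.068]
force: [-13.9, 2.1, 31.8]
grip_width: 0.0004
grip_force: 15.9
```

The lid is home: a hard stop at z 0.0925, which matches the shut lid's top. I'll lift and hover over the right catch for one look.

```bash
python3 -m pendant '[[[0,0,2],0],[[0,0,3],0],[[0,0,3],0],[[0,0,2],0],[[-1.8,-2.7,0],0],[[-1.8,-2.7,0],0],[[-1.8,-2.7,0],0],[[0,0,0],0]]'; python3 - <<'E'
from h import *
a=snap("scene","s3");b=snap("side","d3")
v=np.vstack([cv2.resize(cv2.imread("pics/s3.png")[100:290,110:365],(800,596)) ])
cv2.imwrite("pics/v3.png",v);o=ctrl.get_obs();print(o["force"],o["ee_pos"],o["eef_rot"])
x=np.load("box.npy");x[3]=0;B=pts(*x);q=800/255
for k in("cpl","cpr","ctl","ctr","lf","lfr","lfl","lbr","lbl"):print(k,B[k].round(3),((proj("s3",B[k])[0]-[110,100])*q).round())
E
```

```text
time_s: 4.97
ee_pos: [0.4374, -0.145, 0.1901]
eef_rot: [3.141, 0.0, 0.065]
force: [0.6, -0.2, 0.3]
grip_width: 0.0001
grip_force: 0.0
[ 0.32221608  0.91463458 -0.6637729 ] [ 0.43921613 -0.1426623   0.19012641] [ 3.14150860e+00 -4.58870989e-04  6.57258276e-02]
cpl [0.459 0.01  0.089] [347. 244.]
cpr [ 0.469 -0.139  0.089] [284. 419.]
ctl [0.413 0.007 0.101] [286. 222.]
ctr [ 0.423 -0.142  0.101] [216. 395.]
lf [ 0.469 -0.064  0.093] [324. 325.]
lfr [ 0.477 -0.194  0.093] [265. 493.]
lfl [0.46  0.066 0.093] [374. 186.]
lbr [ 0.632 -0.183  0.093] [509. 548.]
lbl [0.614 0.076 0.093] [578. 224.]
```

View pics/v3.png

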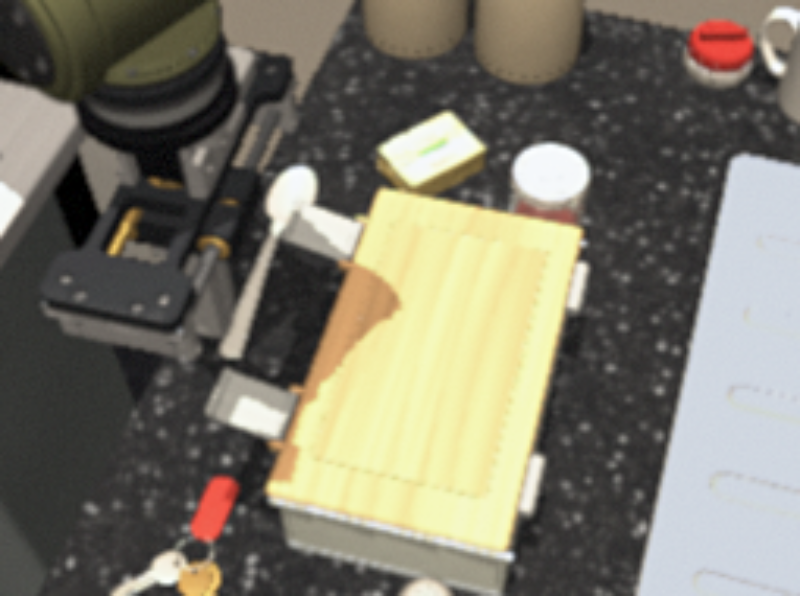

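The lid is flat and shut and both catches are still open. The right tip is at (220,393) and the left tip at (292,224), both within about 3 mm of the model. Next I push the right catch down.

```bash
python3 -m pendant '[[[0.4,0,-2.5],0],[[0,0,-2.5],0],[[0,0,-2],0],[[0,0,-1],0],[[0,0,-0.6],0],[[0,0,-0.5],0]]';python3 -m pendant '[[[0,0,-0.5],0],[[0,0,-0.5],0]]';python3 -m pendant '[[[0,0,-0.5],0],[[0,0,-0.5],0]]';python3 -m pendant '[[[0,0,-0.5],0],[[0,0,-0.5],0],[[0,0,-0.5],0],[[0,0,0],0]]'
```

```text
time_s: 5.57
ee_pos: [0.4439, -0.1417, 0.099]
eef_rot: [3.142, -0.0, 0.069]
force: [-3.8, 1.1, 6.5]
grip_width: 0.0006
grip_force: 2.4
time_s: 5.73
ee_pos: [0.4439, -0.1421, 0.0896]
eef_rot: [3.141, -0.001, 0.068]
force: [-4.0, 1.2, 6.8]
grip_width: -0.0
grip_force: 3.8
time_s: 5.9
ee_pos: [0.4443, -0.1422, 0.0796]
eef_rot: [3.141, -0.002, 0.068]
force: [0.1, 0.1, 0.7]
grip_width: 0.0008
grip_force: 0.0
time_s: 6.23
ee_pos: [0.443, -0.1419, 0.063]
eef_rot: [-3.141, 0.001, 0.068]
force: [0.0, 0.7, -0.5]
grip_width: 0.0003
grip_force: 0.0
```

The force climbed to 7 N and then fell to zero at z≈0.08, so the catch snapped. Now the left one.

```bash
python3 -m pendant '[[[-0.8,0,2],0],[[0,0,3],0],[[0,0,3],0],[[0,0,2],0],[[0,3,0],0],[[0,3,0],0],[[0,3,0],0],[[0,3,0],0],[[-0.2,3,0],0],[[0,0,0],0]]';python3 -m pendant '[[[0,0,-2],0],[[0,0,-2],0],[[0,0,-1],0],[[0,0,-0.8],0],[[0,0,-0.6],0],[[0,0,-0.5],0]]';python3 -m pendant '[[[0,0,-0.5],0],[[0,0,-0.5],0]]';python3 -m pendant '[[[0,0,-0.5],0],[[0,0,-0.5],0]]';python3 -m pendant '[[[0,0,-0.5],0],[[0,0,-0.4],0],[[0,0,0],0]]'
```

```text
time_s: 7.07
ee_pos: [0.4331, 0.0114, 0.1641]
eef_rot: [-3.141, -0.0, 0.071]
force: [0.1, -2.0, -0.2]
grip_width: 0.0003
grip_force: 0.0
time_s: 7.57
ee_pos: [0.4336, 0.0076, 0.095]
eef_rot: [3.141, -0.0, 0.067]
force: [-3.8, -1.1, 3.1]
grip_width: 0.0011
grip_force: 2.0
time_s: 7.73
ee_pos: [0.4339, 0.0077, 0.0852]
eef_rot: [3.141, -0.001, 0.068]
force: [-0.1, -0.1, 3.9]
grip_width: 0.0006
grip_force: 1.9
time_s: 7.9
ee_pos: [0.4337, 0.0079, 0.0748]
eef_rot: [3.142, -0.001, 0.068]
force: [0.6, -0.6, 0.3]
grip_width: 0.0001
grip_force: 0.0
time_s: 8.15
ee_pos: [0.433, 0.008, 0.0651]
eef_rot: [-3.141, 0.001, 0.068]
force: [-0.3, 0.2, -0.3]
grip_width: 0.0006
grip_force: 0.0
```

Snapped as well. I'll retreat up and back, then look.

```bash
python3 -m pendant '[[[-0.8,0,2],0],[[0,0,3],0],[[0,0,3],0],[[0,0,3],0],[[-1,-3,2],0],[[-1,-3.5,2],0],[[-1,-3.5,0],0],[[-1,-3.5,0],0],[[-1,-3.5,0],0],[[-1,-3.5,0],0],[[-1,-3.5,0],0],[[0,-3.5,0],0],[[0,0,0],0],[[0,0,0],0]]'; python3 - <<'E'
from h import *
snap("scene","s4");snap("side","d4")
v=np.hstack([cv2.resize(cv2.imread("pics/s4.png")[100:310,120:320],(400,420)),cv2.resize(cv2.imread("pics/d4.png")[130:340,160:360],(400,420))])
cv2.imwrite("pics/v4.png",v)
E
```

```text
time_s: 9.32
ee_pos: [0.355, -0.268, 0.2157]
eef_rot: [-3.141, 0.0, 0.065]
force: [0.6, -0.0, 0.1]
grip_width: 0.0002
grip_force: 0.0
```

View pics/v4.png

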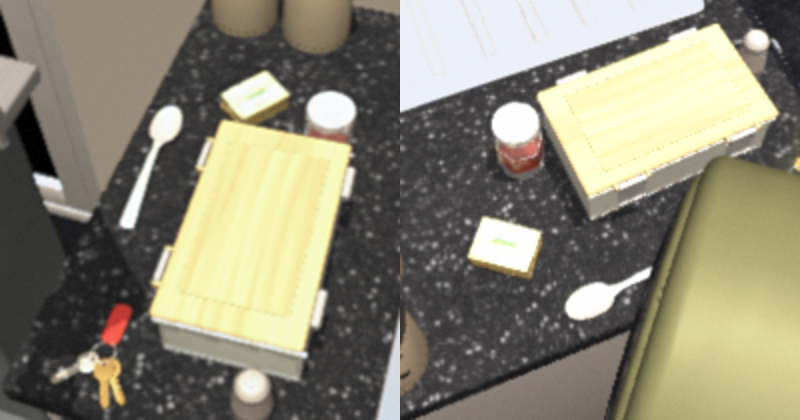

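The lid is flat and shut. Both catches hang down at the front: scene (205,152) and (162,264), side (632,186) and (740,142). The things around the box are undisturbed and the arm is clear.

```bash
python3 -c "
from station import ctrl
print(ctrl.hand_in())"
```

```text
the job is handed in; nothing more can be done
None
```

The box is closed and the job handed in at about 9.5 s: the lid was shut first, then the right and left catches snapped down, the surrounding things look undisturbed, and the arm is clear (butter not seen again once the lid was shut).

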